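# Fish the gap gauge out of the crusher throat

## Robot

A 6-joint arm with a two-finger parallel gripper is mounted at the origin on the work surface. World frame = base frame: x ahead of the robot, y to its left, z up, the work surface at z = 0. Lengths are in mm, angles in degrees, forces in N, time in s.
With the tool pointing down it reaches from about 350 to 925 mm from the base axis. Payload 6.4 kg.
Tool frame: the origin (TCP) lies midway between the tips of the shut fingers; the grasp point (between the pads) lies env.tcp_to_grasp behind it (env.tcp_to_grasp is the distance from the TCP to the grasp point, in mm); z points along the fingers, y is the line along which they close (so a half turn about z gives the same grasp; the last joint's range is limited). The gripper opens to 94 mm and grips with 3 to 60 N. Pads are 16 mm wide; open, the fingers measure 119 mm over their backs; the gripper's body (75 mm by 177 mm) begins 78 mm behind the grasp point.
Start: joints at [66.056, 14.043, 89.255, -0, 76.702, -9.975], TCP at [156.901, 630.79, 205.455] pointing down, gripper open.
Joint ranges: [-179.41, 179.41], [-58.25, 129.5], [7.25, 145.43], [-54.29, 234.29], [11.92, 165.04], [-157.13, 157.13]. Speed limits (degrees/s): [147.25, 147.25, 180, 180, 180, 180].

## Interface

Orientations are given as a 3x3 rotation matrix whose columns are the frame's x, y, z axes.
In Python, from workcell import env, imaging, boxes_of, trace, pinpoint gives the robot as it stands.
- The arm moves only by the tool send_rows, never from a script. Its argument "moves" is text: rows parted by semicolons, each of 5 numbers parted by spaces: the opening, from 0 (shut) to 1 (fully open), then the shift along the tool's x, y, z in m, then the turn about the tool's z in degrees. In form: grip dx dy dz twist; .... A call has 1 to 5 rows; each row shifts and turns the commanded pose from where the row before left it, along the tool's axes as they then stand; what a row does not reach is not made up. A row lasts 1/10 s, in which the tool goes at most 50 mm and 8.59 degrees, less where a joint would pass 70% of its speed; a pose out of reach is approached as far as the arm can. A call is refused whole if a number of a shift passes 0.05 or a number of a turn 8.59, either way. A call with a gripper value outside its range is refused whole. The fingers move at their own pace and stop on an object; "newtons" is the grip in N (left out, the last holds). Time passes only in rows, so rows that do not move let the fingers close. It gives the time, the measured TCP pose, the force, the opening and the grip force at its end, in the units of the state.
- env.sense(): the state, without advancing time (a new reading comes with each control period).
- imaging.snapshot(name): name is "side" or "top" or "wrist"; returns a dict with "frame" (384x512x3 uint8, blue, green, red), "z_map" (384x512 float32, mm along the optical axis (not along the pixel's ray), 0 where there is no reading), "intrinsics" (3x3 intrinsics, pixels), "position" and "rotation" of the camera in the world. Camera axes: x right, y up, looking along -z (the intrinsics and any distortion apply to the point x, -y, -z); pixel columns grow to the right and rows downward; lengths in mm; the calibration is good to about 2 mm. The wrist camera is an equidistant fisheye: a pixel r from the principal point sees the ray r / f radians off the axis. A picture is of the moment at which its call begins.
- env.finish_job(): hands the job in; it is judged then, once.
Trained networks look in a picture, given as the dict that the camera call returned (one of the last four; its "shot" number tells which), for a name from the list of things; names that differ only in an ending like _2 or _b are one class to them, and where a whole thing is asked for, a point or a joint stands for the part that bears it (a point fixed in the world has none). Each returns a list of dicts, best first, with "p" (0 to 1); they miss things now and then, are a little off and sometimes report something else, mostly with a low value. They report only what shows in the picture. A call takes as long as a camera call. They do not tell look-alikes from the thing itself.
- boxes_of(picture, name): "centre" ([x, y, z] in mm, in the coordinates of the camera as it stood for that picture, good to about 4 mm: the middle of the surface that is visible of it).
- trace(picture, name): "region" (384x512 bool, what is visible of it).
- pinpoint(picture, name): "centre" ([x, y, z] in mm, in the coordinates of the camera as it stood for that picture, good to about 4 mm: a listed point, or the origin of a listed thing).
The state is a dict: "clock": time; "qpos": joint angles; "qd": joint speeds; "effort": joint torques, N m; "ee_pos": TCP position; "tcp_rot": TCP orientation; "ft_force": force on the tool from outside, world axes, zero at the start; "torque": the same for the moment, N m; "grip_width": opening from 0.0 (shut) to 1.0 (fully open); "finger_force": force on a finger pad.
Only numpy, scipy, OpenCV 4.12 (cv2) and the standard library are available. Lean on these libraries where they do the work, as an engineer would, in place of code of your own. Each camera call takes 0.05 s, during which the arm holds its last target. There are 200 camera calls.

## Task

The gap gauge was left at the bottom of the crusher's deep feed throat: take the long hook picker from its stand, catch the gauge's bail, slide it along the bottom until it stops against the jaw plate, press it home there for a moment with about 8 newtons (never 16) so that it is square and clear of the lip, and draw it up out of the throat, level and without forcing anything. Set it down gently and flat in the aluminium tray, unhook it, and hang the picker back upright in its stand. Do not touch the gauge with the gripper, and leave the other things on the bench where they are.

Things in the scene. Friction and masses are not known exactly. Their poses are not given: they have to be found in the camera images.
- throat: Crusher feed throat, fixed: narrow upright box open at the top, white end walls, clear side walls, grey foot plate 190 x 110 x 5 (its top is the throat's floor). Origin on the bench; x along its length, y across, z up. Inside the walls x = -70 to +62, y = -23 to +23; mouth 130 above the bench. A dark steel jaw cassette (jaw plate and lip, see jaw and lip) is clamped inside it.
- jaw (a point): Nominal face of the cassette's upright jaw plate: x = -65, y = 0, 14 high in the throat's frame. The true plate (6 to 123 high), together with the lip, stands 0 to 22 mm farther to the throat's +x, as last clamped; this shift is not reported and must be felt or seen. Firmly clamped: it does not give under gentle forces (below 16 N).
- lip (a point): Nominal lower edge of the cassette's lip: x = +28, y = 0, 30 high in the throat's frame, 93 from the jaw plate and shifted with it. The lip is a block 18 thick (x) across the throat, from 30 to 123 high, 7 above the top of the gauge's bar; below and behind it is a pocket.
- gauge: Gap gauge: steel bar 90 (x) x 36 (y) x 18 high, about 0.35 kg, with an upright bail on its middle. Origin: centre of its underside. Starts loose and flat on the throat's floor, nearly parallel to the throat, its +x end 6 to 30 under the lip. The opening between jaw plate and lip is only 3 longer than the bar: it comes up freely only when slid to -x against the jaw plate or within 2 of it.
- bail (a point): Middle of the underside of the gauge's bail cross bar, 40 above the gauge's underside; axes as the gauge's. The bar is level, runs along y, 8 wide (x), 6 thick, between two posts 28 apart inside: a window 28 wide and 22 high over the gauge's top face, open to +x and -x. The gauge hangs level from it.
- picker: Long hook picker, about 0.22 kg, hung upright in its stand. Origin on its axis at the underside of its flange 44 x 44 x 5. Above, z = 5 to 60, a square black handle 26 x 26, best gripped at z = 35. Below, a flat steel shank 5 (x) x 12 (y) down to z = -123, ending in a J hook to +x, 12 wide: foot z = -123 to -118, reaching to x = 19, upturned tip 4.5 thick, its top at z = -110.
- hook (a point): Middle of the floor of the picker's crook, where the bail bar sits: x = 8.5, y = 0, z = -118 in the picker's frame. The crook is 12 wide, from the shank (x = 2.5) to the tip (x = 14.5). Shank and hook are sprung along z in the handle: they give 1 mm for each 2 N of push or pull, up to 6 mm either way (2 mm under the hanging gauge), so heights of the hook are for no load.
- stand: Fork stand, fixed, grey: foot plate 120 x 110 x 8, a post at its +x side and two level prongs to -x, tops 138 above the bench, with a slot 24 wide between them (x = -27 to 43, open to -x). Origin on the bench under the picker's axis. The picker's flange rests on the prongs, hook to the stand's +x; it can be lifted straight up out of the slot and let straight down again.
- rest (a point): Point on the stand where the origin of the hung picker belongs: midway between the prongs, at their top, 138 above the bench.
- tray: Shallow open aluminium tray, fixed, 160 (x) x 125 (y) x 20 high outside, walls and floor 4 thick. Origin under its centre, on the bench.
- wrench: Wrench lying on the bench: leave alone.
- cup: Small steel cup, 60 across, 55 high: leave alone.
- roller: Dark steel roller standing on end, 32 across, 40 high: leave alone.
- jar: Sample jar, 60 across, 75 high: leave alone.
There are look-alikes about, which are no part of the job. Several things have the shape of the tray; the one meant has the colours described above.

How it is judged:
By the outcome, as a careful person would: the job done as asked, in the order asked, and still so for the second after the job is handed in, with the robot touching nothing.
It also fails if it takes over 72 s, if anything falls off the work surface, if the arm or the gripper's body presses on something with over 40 N, if the wrist force passes 120 N, or if a joint passes its speed limit or range.

## Working session

There is one attempt and no reset: what is moved stays moved. The work goes in short steps, Python scripts to look and compute and a tool call to move; the robot and the scene stay as the last step left them, time stands still between calls to the robot, and variables do not carry over. Pictures are saved under pics/ and viewed, at most 10 in all, crops included, and the job is handed in when it is done.

Besides the shell and the picture viewer there is one more tool, called as a command line: name --argument value ..., lists and objects as JSON in quotes. send_rows: Moves the arm, as the interface text tells. Its arguments: {"type":"object","properties":{"moves":{"type":"string"},"newtons":{"type":"number"}},"required":["moves"]}

```bash
mkdir -p pics; ls
cat > h.py <<'E'
import numpy as np, cv2
from workcell import env, imaging, boxes_of, trace, pinpoint
def w(s,c): return np.array(s["position"])+np.array(s["rotation"])@np.array(c)
def px(s,P):
    c=np.array(s["rotation"]).T@(np.array(P)-np.array(s["position"])); K=np.array(s["intrinsics"])
    return (K[0,0]*c[0]/-c[2]+K[0,2], K[1,1]*-c[1]/-c[2]+K[1,2])
def cloud(s):
    z=s["z_map"];K=np.array(s["intrinsics"]);v,u=np.mgrid[:384,:512]
    c=np.stack([(u-K[0,2])/K[0,0]*z,-(v-K[1,2])/K[1,1]*z,-z],-1)
    return c@np.array(s["rotation"]).T+np.array(s["position"])
E
python3 - <<'E'
from h import *
np.set_printoptions(precision=1,suppress=True)
print(env.tcp_to_grasp, env.sense()["tcp_rot"],env.sense()["ft_force"])
ims=[]
for n in ("top","side"):
    s=imaging.snapshot(n); ims.append(s["frame"])
    print(n,np.array(s["position"]),np.array(s["rotation"]).tolist())
    for t in ["throat","jaw","lip","gauge","bail","picker","hook","stand","rest","tray"]:
        for d in pinpoint(s,t)[:3]:
            P=w(s,d["centre"]); print(t,round(d["p"],2),P,np.array(px(s,P)))
cv2.imwrite("pics/a.png",cv2.resize(np.vstack(ims),(800,1200))[:600]); 
cv2.imwrite("pics/b.png",cv2.resize(ims[1],(800,600)))
cv2.imwrite("pics/a.png",cv2.resize(ims[0],(800,600)))
E
```

```text
pics
18.8 [[-1.   0.2 -0. ]
 [ 0.2  1.  -0. ]
 [ 0.  -0.  -1. ]] [ 0.4  0.2 -0.2]
top [ 396.5  -11.9 1012.2] [[0.02236676668124249, 0.9930026503411332, -0.11595457801963742], [-0.999692495542613, 0.020972382864280478, -0.0132315347853831], [-0.010707105304872401, 0.11621486812142134, 0.9931663819942312]]
throat 0.82 [569.3  -6.   -1.8] [258.7 171.1]
jaw 0.57 [502.7  -0.7  11.7] [256.  196.8]
lip 0.74 [594.4  -3.9  29.9] [258.1 158.8]
gauge 0.67 [580.5  -0.7   1. ] [256.7 166.5]
bail 0.59 [578.8  -1.5  41.2] [256.9 164.2]
picker 0.72 [580.3  -2.4  41.2] [257.3 163.6]
picker 0.64 [505.2 245.1 133.6] [142.4 187.4]
hook 0.4 [513.3 243.1  16.9] [157.  190.3]
stand 0.78 [504.1 247.3  -1.7] [156.9 194.8]
rest 0.75 [504.4 250.9 136.1] [139.4 187.5]
tray 0.65 [ 290.8 -239.8   -1.3] [352.7 286.4]
tray 0.61 [ 521.4 -219.9   -1.9] [344.1 191.8]
side [486.9 794.  610.4] [[-0.9987019756182104, 0.0070293422104912755, -0.050447519704849314], [-0.046496152686815444, -0.5301944732317057, 0.8466002175406514], [-0.02079595349118908, 0.8478469253955232, 0.5298331052470677]]
throat 0.64 [571.9  -3.7   0.4] [234.3 231.6]
jaw 0.15 [509.2 250.2 138.8] [256.2 257.6]
lip 0.93 [596.1  -3.8  36.2] [223.6 219.5]
gauge 0.5 [699.4 151.8   0.7] [169.1 275.3]
gauge 0.29 [384.1 127.4   2.8] [317.1 269.1]
picker 0.88 [511.4 247.6 143.2] [254.9 254.6]
hook 0.5 [514.2 247.2  22.1] [254.3 303.9]
stand 0.58 [508.7 248.9  -3.2] [257.3 314. ]
rest 0.69 [502.9 246.  137.5] [259.9 256.6]
tray 0.8 [ 521.1 -227.     1.8] [257.7 184.2]
tray 0.79 [ 296.6 -242.1   -0.4] [335.5 182.7]
```

View pics/a.png

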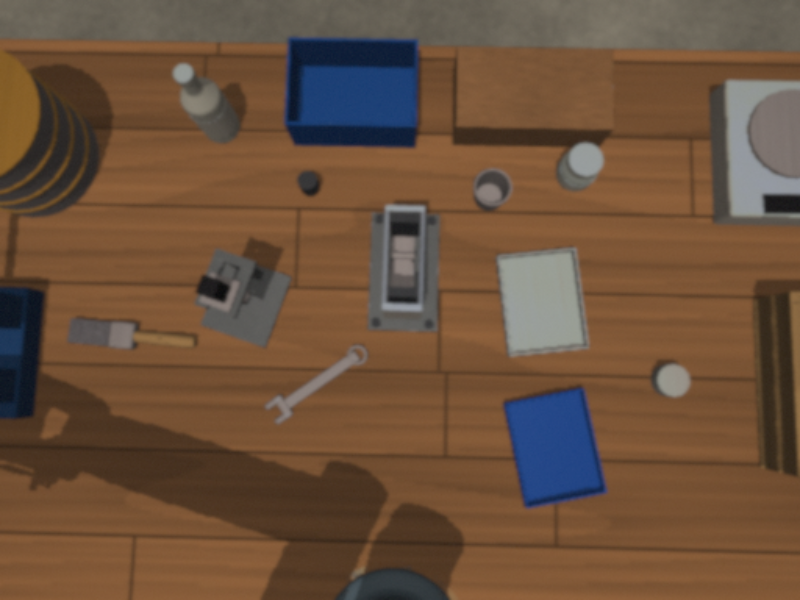

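View pics/b.png

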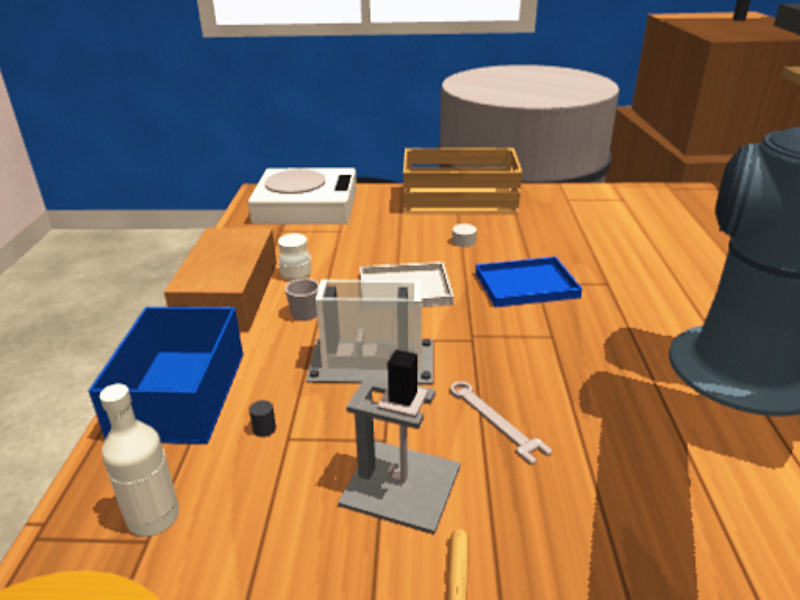

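The picture shows two tray shapes: a pale silver one at top-view (543,300) and a blue one at (555,445). The silver one fits "aluminium". The picker hangs in the stand at (213,288), and the throat is at (405,260). Next I'll fit yaws and crop to confirm.

Run:
```python
from h import *
np.set_printoptions(precision=1,suppress=True)
def rect(P,m,n):
    q=P[m][:,:2].astype(np.float32)
    if len(q)<20: print(n,len(q));return
    r=cv2.minAreaRect(q); print(n,len(q),np.round(r[0],1),np.round(r[1],1),round(r[2],1),"z",np.median(P[m][:,2]))
s=imaging.snapshot("top");P=cloud(s)
def near(x,y,r): return (abs(P[...,0]-x)<r)&(abs(P[...,1]-y)<r)
z=P[...,2]
rect(P,near(505,247,45)&(z>190)&(z<205),"handle top")
rect(P,near(505,247,75)&(z>128)&(z<150),"prongs+flange")
rect(P,near(505,247,110)&(z>5)&(z<14),"stand foot")
rect(P,near(570,-4,120)&(z>2.5)&(z<9),"throat foot")
rect(P,near(570,-4,120)&(z>120)&(z<138),"throat mouth")
rect(P,near(570,-4,50)&(abs(P[...,1]+4)<22)&(z>13)&(z<24),"gauge top")
rect(P,near(570,-4,50)&(abs(P[...,1]+4)<22)&(z>40)&(z<55),"bail")
rect(P,near(521,-222,110)&(z>12)&(z<25),"tray rim")
s1=s
s2=imaging.snapshot("side")
for s in(s1,s2):
  for t in["stand","throat","tray","picker"]:
    for d in trace(s,t)[:2]:
        C=cloud(s)[d["region"]]; print(t,round(d["p"],2),len(C),C.mean(0),C.min(0),C.max(0))
a=cv2.resize(s1["frame"][120:240,120:400],(800,343),interpolation=cv2.INTER_CUBIC)
b=cv2.resize(s2["frame"][140:350,190:380],(543,600),interpolation=cv2.INTER_CUBIC)
cv2.imwrite("pics/c.png",a);cv2.imwrite("pics/d.png",b)
```

```text
handle top 170 [506.2 246.8] [26.3 25.8] 72.0 z 196.18335924524132
prongs+flange 764 [519.4 241.5] [61.2 84.2] 71.6 z 137.250798879941
stand foot 1137 [500.5 264.6] [144.5 175.4] 73.3 z 6.948170169953187
throat foot 1172 [570.2  -5.1] [235.  236.7] 89.9 z 4.075793216407931
throat mouth 721 [562.   -5.3] [ 56.  150.1] 89.4 z 127.22698116030779
gauge top 390 [576.   -1.6] [38.1 81.3] 88.6 z 21.1510372935644
bail 90 [594.8  -3.6] [41.4 41.1] 87.6 z 49.06025066118764
tray rim 435 [ 517.7 -223.6] [160.1 126.3] 7.0 z 17.423224049083615
stand 0.78 2107 [507.9 233.2  44.8] [396.5 -11.9  -4.7] [ 594.7  319.9 1012.2]
throat 0.58 2947 [556.5  -6.4  51. ] [396.5 -63.6  -7.4] [ 666.    52.  1012.2]
tray 0.94 3401 [ 517.8 -224.4    6.7] [ 396.5 -293.    -4.8] [ 602.   -11.9 1012.2]
tray 0.85 3839 [ 292.2 -243.2    6.5] [ 201.8 -324.3   -6.5] [ 396.5  -11.9 1012.2]
picker 0.85 498 [504.4 240.4 160.5] [396.5 -11.9   5.3] [ 531.   275.3 1012.2]
stand 0.74 3713 [517.2 254.3  38.4] [439.6 124.8  -1.1] [584.3 794.  610.4]
throat 0.64 4243 [566.2  15.2  73.1] [ 470.2 -253.6   -2.7] [669.  794.  610.4]
throat 0.4 218 [510.2 253.9  53.3] [486.9 226.5   7.8] [526.1 794.  610.4]
tray 0.76 868 [ 500.3 -242.1   11.6] [ 435.9 -323.6   -1.4] [604.7 794.  610.4]
tray 0.74 1524 [ 293.  -239.7    9.4] [ 205.6 -319.8   -0.2] [486.9 794.  610.4]
picker 0.56 1063 [507.6 258.6 146.7] [481.9 230.7  16.7] [533.3 794.  610.4]
```

View pics/c.png

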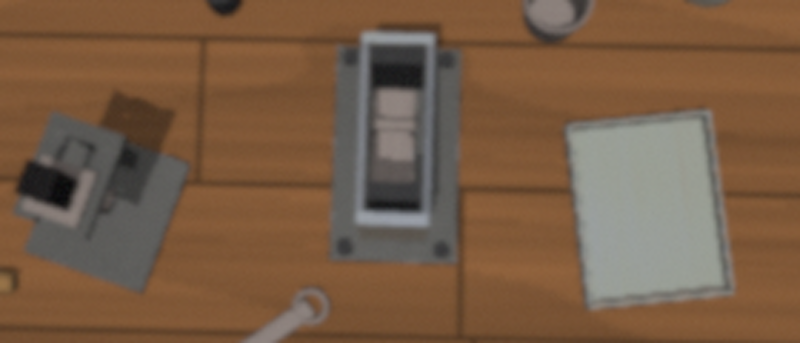

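The crop confirms it: the tray at c.png (650,210) is bare metal with a pale floor, so it is the aluminium one. The picker's hook and stand +x yaw is about -18°, and the throat's is about 0°. I'm moving above the picker with the fingers closing along its x.

send_rows --moves "1 0 0 -0.015 8.55; 1 0 0 -0.015 8.55; 1 0 0 -0.015 8.55; 1 0 0 -0.015 8.55; 1 0 0 0 8.55"

```text
clock: 2.1
ee_pos: [157.4, 631.9, 268.5]
tcp_rot: [[-0.544, 0.839, 0.002], [0.839, 0.544, 0.004], [0.003, 0.004, -1.0]]
ft_force: [-0.2, 0.4, -0.3]
grip_width: 1.003
finger_force: 0.0
```

send_rows --moves "1 0 0 0 8.55; 1 0 0 0 8.55; 1 0 0 0 8.55; 1 0 0 0 8.55; 1 0 0 0 8.55"

```text
clock: 2.6
ee_pos: [156.9, 630.8, 265.5]
tcp_rot: [[0.171, 0.985, 0.0], [0.985, -0.171, -0.0], [-0.0, 0.0, -1.0]]
ft_force: [-0.3, -1.1, -0.0]
grip_width: 1.004
finger_force: 0.0
```

send_rows --moves "1 0 0 0 8.5; 1 -0.0234 0.041 0 0; 1 -0.0234 0.041 0 0; 1 -0.0234 0.041 0 0; 1 -0.0234 0.041 0 0"

```text
clock: 3.1
ee_pos: [284.8, 489.8, 265.6]
tcp_rot: [[0.308, 0.951, 0.0], [0.951, -0.308, 0.0], [0.0, 0.0, -1.0]]
ft_force: [0.2, 0.1, 0.2]
grip_width: 1.0
finger_force: 0.0
```

send_rows --moves "1 -0.0234 0.041 0 0; 1 -0.0234 0.041 0 0; 1 -0.0234 0.041 0 0; 1 -0.0234 0.041 0 0; 1 -0.0234 0.041 0 0"

```text
clock: 3.6
ee_pos: [444.0, 315.0, 265.7]
tcp_rot: [[0.309, 0.951, 0.001], [0.951, -0.309, 0.0], [0.001, 0.0, -1.0]]
ft_force: [-0.3, 0.8, 0.2]
grip_width: 1.003
finger_force: 0.0
```

```bash
cat >> h.py <<'E'
def wcloud(s):
    z=s["z_map"];K=np.array(s["intrinsics"]);v,u=np.mgrid[:384,:512]
    x=(u-K[0,2])/K[0,0];y=(v-K[1,2])/K[1,1];r=np.hypot(x,y);k=np.tan(np.minimum(r,1.5))/np.maximum(r,1e-9)
    return np.stack([x*k*z,-y*k*z,-z],-1)@np.array(s["rotation"]).T+np.array(s["position"])
E
python3 - <<'E'
from h import *
np.set_printoptions(precision=1,suppress=True)
s=imaging.snapshot("wrist");print(np.array(s["position"]),env.sense()["ee_pos"])
for t in["picker","rest","stand","hook"]:
    for d in pinpoint(s,t)[:2]: print(t,round(d["p"],2),w(s,d["centre"]))
P=wcloud(s);z=P[...,2];ok=(s["z_map"]>0)&(np.hypot(P[...,0]-506,P[...,1]-247)<60)
for lo,hi in((188,206),(130,150)):
    m=ok&(z>lo)&(z<hi)
    if m.sum()>20:
        r=cv2.minAreaRect(P[m][:,:2].astype(np.float32));print(lo,m.sum(),np.median(z[m]),r, np.percentile(P[m],[2,50,98],axis=0))
cv2.imwrite("pics/e.png",s["frame"])
E
```

```text
[463.9 376.2 446.4] [448.1 310.6 265.7]
picker 0.61 [502.8 243.6 139.1]
rest 0.72 [504.3 247.1   6.3]
stand 0.85 [503.5 244.8   2.5]
hook 0.38 [512.5 240.8  20.4]
188 138 198.6895295084326 ((494.1401672363281, 244.54248046875), (9.029772758483887, 19.422286987304688), 14.123515129089355) [[491.  237.5 189.1]
 [494.7 244.1 198.7]
 [499.5 253.6 200.5]]
130 1944 139.73577119501886 ((519.8926391601562, 241.39047241210938), (60.003910064697266, 84.02435302734375), 72.38726043701172) [[475.4 221.4 131.8]
 [513.8 257.7 139.7]
 [562.2 279.2 145.9]]
```

View pics/e.png

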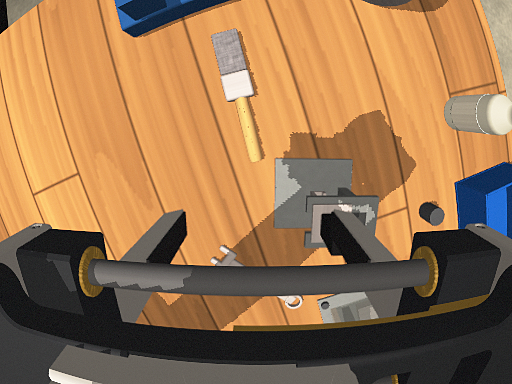

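The wrist view shows the handle at (335,225) over the prongs at (340,215). The prong fit puts the picker's axis at (505.5, 246.3), which agrees with the top view.

send_rows --moves "1 -0.0217 0.0372 0 0; 1 -0.0217 0.0373 0 0; 1 0 0 0.03 0; 1 0 0 0.03 0; 1 0 0 0.025 0"

```text
clock: 4.35
ee_pos: [499.2, 253.7, 179.0]
tcp_rot: [[0.306, 0.952, -0.001], [0.952, -0.306, 0.0], [-0.0, -0.001, -1.0]]
ft_force: [0.3, -0.2, -0.3]
grip_width: 0.999
finger_force: 0.0
```

send_rows --moves "1 0 0 0.018 0; 1 0 0 0.009 0; 1 0 0 0 0; 0.25 0 0 0 0; 0.25 0 0 0 0" --newtons 10

```text
clock: 4.85
ee_pos: [501.1, 253.0, 155.0]
tcp_rot: [[0.308, 0.951, 0.002], [0.951, -0.308, 0.001], [0.001, 0.002, -1.0]]
ft_force: [-0.1, -0.0, -0.7]
grip_width: 0.866
finger_force: 0.0
```

send_rows --moves "0.2 0 0 0 0; 0.2 0 0 0 0; 0.2 0 0 0 0; 0.2 0 0 0 0; 0.2 0 0 0 0" --newtons 10

```text
clock: 5.35
ee_pos: [500.4, 252.3, 153.5]
tcp_rot: [[0.309, 0.951, 0.0], [0.951, -0.309, 0.0], [0.0, -0.0, -1.0]]
ft_force: [0.4, 0.0, -0.1]
grip_width: 0.446
finger_force: 0.0
```

send_rows --moves "0.55 -0.0041 0.0067 0 0; 0.5 0 0 0 0; 0.2 0 0 0 0; 0.2 0 0 0 0; 0.2 0 0 0 0" --newtons 10

```text
clock: 5.85
ee_pos: [505.6, 246.4, 153.5]
tcp_rot: [[0.308, 0.951, 0.0], [0.951, -0.308, -0.0], [0.0, 0.0, -1.0]]
ft_force: [1.0, -0.6, -0.2]
grip_width: 0.279
finger_force: 0.4
```

send_rows --moves "0.2 0 0 0 0; 0.2 0 0 0 0; 0.2 0 0 0 0; 0.2 0 0 0 0; 0.2 0 0 0 0" --newtons 10

```text
clock: 6.35
ee_pos: [505.6, 246.4, 153.5]
tcp_rot: [[0.308, 0.951, 0.0], [0.951, -0.308, 0.0], [0.0, 0.0, -1.0]]
ft_force: [0.7, -0.6, -0.3]
grip_width: 0.278
finger_force: 10.0
```

send_rows --moves "0.2 0 0 0 0; 0.2 0 0 0 0; 0.2 0 0 -0.005 0; 0.2 0 0 -0.02 0; 0.2 0 0 -0.03 0" --newtons 60

```text
clock: 6.85
ee_pos: [503.7, 246.0, 206.8]
tcp_rot: [[0.308, 0.951, -0.006], [0.951, -0.308, -0.001], [-0.003, -0.005, -1.0]]
ft_force: [0.0, -0.9, -0.9]
grip_width: 0.273
finger_force: 60.0
```

send_rows --moves "0.2 0 0 -0.03 0; 0.2 0 0 -0.03 0; 0.2 0 0 -0.025 0; 0.2 0 0 0 0; 0.2 0 0 0 0"

```text
clock: 7.35
ee_pos: [505.2, 246.3, 292.8]
tcp_rot: [[0.308, 0.951, -0.001], [0.951, -0.308, -0.0], [-0.0, -0.001, -1.0]]
ft_force: [-0.4, -0.6, -2.1]
grip_width: 0.273
finger_force: 60.0
```

Run:
```python
from h import *
np.set_printoptions(precision=1,suppress=True)
print(env.sense()["ee_pos"],env.sense()["ft_force"])
s=imaging.snapshot("top");s2=imaging.snapshot("side")
for q in(s,s2):
  for t in["throat","jaw","lip","gauge","bail","hook","picker"]:
    for d in pinpoint(q,t)[:2]: print(t,round(d["p"],2),w(q,d["centre"]))
P=cloud(s)
# column profile along throat, y near -4
m=(abs(P[...,1]+4)<6)&(P[...,0]>470)&(P[...,0]<670)
q=P[m];q=q[np.argsort(-q[:,0])]
g=s["frame"].mean(2)[m][np.argsort(-P[m][:,0])]
for x in range(668,470,-4):
    k=(q[:,0]<=x+2)&(q[:,0]>x-2)
    if k.sum(): print(x,np.round(q[k][:,2]).astype(int)[:9],int(g[k].mean()))
a=cv2.resize(s["frame"][125:220,225:295],None,fx=6,fy=6,interpolation=cv2.INTER_CUBIC)
b=cv2.resize(s2["frame"][170:270,185:295],None,fx=4,fy=5.7,interpolation=cv2.INTER_CUBIC)[:570]
a=a[:570]
cv2.imwrite("pics/f.png",cv2.resize(np.hstack([a[:,:420],b[:,:380]]),(800,570)))
```

```text
[505.2 246.3 292.8] [-0.4 -0.6 -2.1]
throat 0.89 [567.8  -4.5  -1.4]
jaw 0.72 [499.5  -3.3  10.2]
jaw 0.64 [508.8 246.4 156.4]
lip 0.9 [592.4  -5.   28.8]
gauge 0.94 [579.3   2.5   2.5]
bail 0.59 [579.5  -1.   42. ]
hook 0.67 [510.5 243.2 157.3]
picker 0.75 [502.2 243.8 275.2]
throat 0.62 [571.4  -7.7  -1.3]
throat 0.48 [ 517.7 -224.7    4.3]
jaw 0.84 [503.8  -5.5  10.7]
lip 0.95 [596.8  -3.5  31.9]
lip 0.44 [ 686.8 -138.7    3.5]
hook 0.87 [511.5 247.1 158.3]
hook 0.49 [595.5  -5.   35. ]
picker 0.62 [507.  246.5 276.4]
636 [129 129 127 127 127 128 130 131] 148
632 [125 128 129 129 129 131 125 126 128] 161
628 [130 124 125 125 127 128 120 120 120] 103
624 [119 120 120 121 121 119 121 121 122] 64
620 [122 124 123 124 124 119 120 120 121] 62
616 [119  17 121 120  18 123 123  22  23] 47
612 [102  83 112  73  84  21  21  22  22] 102
608 [20 21 21 24 24] 144
604 [20 21 20 22 23 19 21 22 23] 145
600 [21 20 22 23 23 21 21] 145
596 [22 23 23 19 20 21 22 23] 144
592 [19 20 21 23 23 16 20 21 23] 130
588 [24] 125
584 [48 48 48 49 48] 131
580 [46 48 48 47 48 19 19 47 46] 138
576 [48 23 49 24 52 19 20 21 48] 135
572 [20 20 21 22 22 18 20 21 22] 144
568 [25 16 19 19 23 23 18 18] 144
564 [22 22 24 20 20 22 23 24] 144
560 [21 22 22 23 23 18 19 20 22] 142
556 [19 19 20 23 26] 130
552 [19 20 20 22 22 17 22 23 22] 104
548 [20 20 21 22 23] 96
544 [22 22 23 22 21 21 22 23 24] 96
540 [18 19 21 21 22 19 20 20 23] 95
536 [24 19 21 20 23 23] 86
520 [120 121 121 123] 72
516 [121 121 121 121 123 120 121 120 121] 64
512 [119 119 119 122 123 119 121 121 122] 63
508 [119 119 120 121 121 109  71  90  91] 49
496 [127 128 127 127 129 125 126 126 127] 145
492 [127 128 128 128 130 128 128 130] 171
488 [129 131 125 126 130 129 129  13  17] 112
484 [2 5 4 7 2 2 3 5 4] 102
480 [-1  1  4  7  7  2  1  2  5] 105
476 [3 4 3 3 4] 105
472 [1 2 1 4 5 3 2 1 2] 104
```

View pics/f.png

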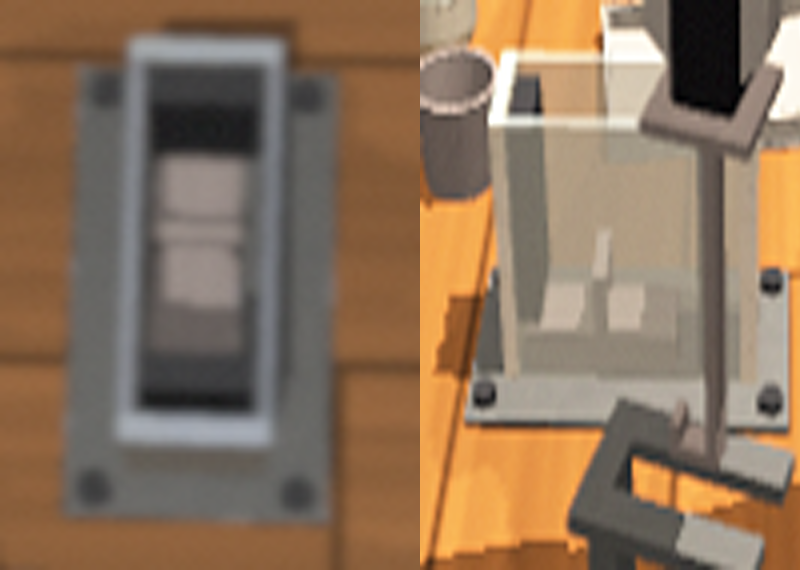

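The top crop shows the gauge under the lip, with the bail bar at about (200,230) and the jaw top at about (195,395). In world terms the bail is at x≈580, y≈-2, the jaw face at x≈521 and the lip edge at x≈613. I'll bring the hook in on the bail's -x side.

send_rows --moves "0.2 0 0 0 -6; 0.2 0 0 0 -6; 0.2 0 0 0 -6; 0.2 -0.02 0.004 0 0; 0.2 -0.04 0.007 0 0"

```text
clock: 8.65
ee_pos: [516.3, 187.4, 293.5]
tcp_rot: [[-0.004, 1.0, 0.0], [1.0, 0.004, 0.001], [0.001, 0.0, -1.0]]
ft_force: [0.6, 0.3, -2.3]
grip_width: 0.276
finger_force: 60.0
```

send_rows --moves "0.2 -0.045 0.008 0 0; 0.2 -0.045 0.008 0 0; 0.2 -0.045 0.008 0 0; 0.2 -0.035 0.007 0 0; 0.2 -0.018 0.004 0 0"

```text
clock: 9.15
ee_pos: [551.9, -4.4, 293.5]
tcp_rot: [[0.002, 1.0, 0.0], [1.0, -0.002, -0.001], [-0.001, 0.0, -1.0]]
ft_force: [-0.9, 0.3, -1.0]
grip_width: 0.273
finger_force: 60.0
```

send_rows --moves "0.2 0 0 0 0; 0.2 0 0 0 0; 0.2 0 0 0 0"

```text
clock: 9.45
ee_pos: [551.5, -0.6, 293.5]
tcp_rot: [[-0.002, 1.0, -0.0], [1.0, 0.002, 0.0], [0.0, -0.0, -1.0]]
ft_force: [-0.8, -0.1, -2.7]
grip_width: 0.271
finger_force: 60.0
```

Run:
```python
from h import *
np.set_printoptions(precision=2,suppress=True)
e=env.sense();print(e["ee_pos"],e["tcp_rot"],e["ft_force"])
s=imaging.snapshot("side");s1=imaging.snapshot("top")
for q in (s,s1):
  for t in["hook","picker","bail","throat"]:
    for d in pinpoint(q,t)[:2]: print(t,round(d["p"],2),w(q,d["centre"]))
```

```text
[551.5   -0.6  293.49] [[-0.  1. -0.]
 [ 1.  0.  0.]
 [ 0. -0. -1.]] [-0.78 -0.06 -2.71]
hook 0.7 [560.58   3.63 162.86]
picker 0.56 [555.94   1.59 279.68]
throat 0.7 [568.9   -6.21   1.77]
```

send_rows --moves "0.2 -0.002 0 0.02 0; 0.2 0 0 0.025 0; 0.2 0 0 0.025 0; 0.2 0 0 0.02 0; 0.2 0 0 0 0"

```text
clock: 10.45
ee_pos: [549.5, -3.2, 200.0]
tcp_rot: [[-0.0, 1.0, -0.007], [1.0, 0.0, 0.001], [0.001, -0.007, -1.0]]
ft_force: [-0.0, 0.1, -1.9]
grip_width: 0.272
finger_force: 60.0
```

send_rows --moves "0.2 0 0 0.015 0; 0.2 0 0 0.012 0; 0.2 0 0 0.01 0; 0.2 0 0 0 0; 0.2 0 0 0 0"

```text
clock: 10.95
ee_pos: [551.8, -3.6, 166.5]
tcp_rot: [[-0.001, 1.0, 0.0], [1.0, 0.001, -0.0], [-0.0, 0.0, -1.0]]
ft_force: [0.1, 1.2, -1.9]
grip_width: 0.271
finger_force: 60.0
```

Run:
```python
from h import *
np.set_printoptions(precision=2,suppress=True)
e=env.sense();print(e["ee_pos"],e["ft_force"])
s=imaging.snapshot("side")
for t in["hook","bail","picker"]:
    for d in pinpoint(s,t)[:2]: print(t,round(d["p"],2),w(s,d["centre"]))
cv2.imwrite("pics/g.png",cv2.resize(s["frame"][170:260,190:290],None,fx=6,fy=6,interpolation=cv2.INTER_CUBIC))
```

```text
[551.76  -3.58 166.51] [ 0.14  1.18 -1.87]
picker 0.95 [556.26  -0.24 153.16]
```

View pics/g.png

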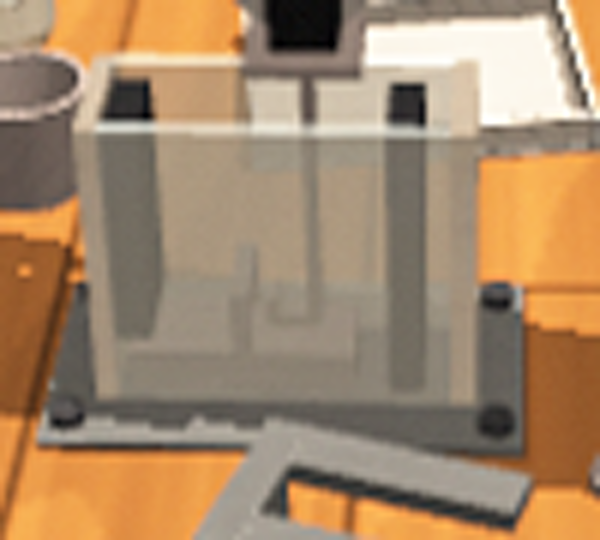

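The side crop shows the hook inside the throat, its tip at about (270,300), about 5 mm short of the bail at (248,270–340). The jaw face is at about x=388 px. I'll slide the hook under the bar.

send_rows --moves "0.2 0 0.005 0 0; 0.2 0 0.005 0 0; 0.2 0 0.005 0 0; 0.2 0 0.0045 0 0; 0.2 0 0 0 0"

```text
clock: 11.65
ee_pos: [571.8, -3.6, 166.4]
tcp_rot: [[-0.001, 1.0, 0.0], [1.0, 0.001, -0.0], [-0.0, 0.0, -1.0]]
ft_force: [0.5, -0.2, -1.8]
grip_width: 0.271
finger_force: 60.0
```

send_rows --moves "0.2 0 0 -0.002 0; 0.2 0 0 -0.002 0; 0.2 0 0 -0.001 0; 0.2 0 0 0 0; 0.2 0 0 0 0"

```text
clock: 12.15
ee_pos: [571.1, -3.6, 171.5]
tcp_rot: [[-0.001, 1.0, 0.0], [1.0, 0.001, -0.0], [-0.0, 0.0, -1.0]]
ft_force: [0.6, -0.5, -1.0]
grip_width: 0.276
finger_force: 60.0
```

Run:
```python
from h import *
np.set_printoptions(precision=2,suppress=True)
e=env.sense();print(e["ee_pos"],e["ft_force"])
s=imaging.snapshot("side")
cv2.imwrite("pics/i.png",cv2.resize(s["frame"][195:250,200:280],None,fx=10,fy=10,interpolation=cv2.INTER_CUBIC))
```

```text
[571.09  -3.59 171.52] [ 0.63 -0.55 -1.01]
```

View pics/i.png

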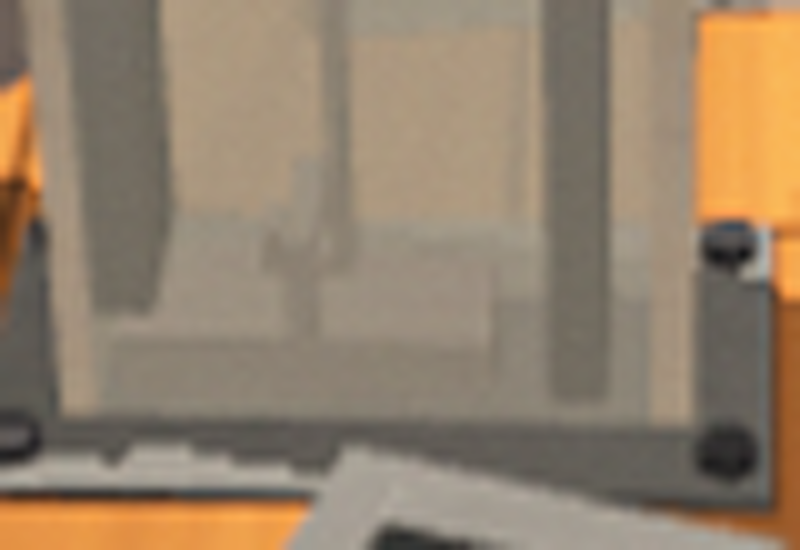

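The hook's tip, at (270,250), is past the bail bar. I'll raise it slightly so the tip overlaps the bar, then slide toward -x.

send_rows --moves "0.2 0 0 -0.0015 0; 0.2 0 0 -0.001 0; 0.2 0 -0.002 0 0; 0.2 0 -0.002 0 0; 0.2 0 0 0 0"

```text
clock: 12.7
ee_pos: [567.4, -3.6, 174.2]
tcp_rot: [[-0.0, 1.0, 0.001], [1.0, 0.0, -0.0], [-0.0, 0.001, -1.0]]
ft_force: [1.6, 0.0, -2.1]
grip_width: 0.275
finger_force: 60.0
```

send_rows --moves "0.2 0 -0.002 0 0; 0.2 0 -0.002 0 0; 0.2 0 -0.002 0 0; 0.2 0 0 0 0; 0.2 0 0 0 0"

```text
clock: 13.2
ee_pos: [561.0, -3.6, 174.0]
tcp_rot: [[-0.001, 1.0, -0.0], [1.0, 0.001, -0.0], [-0.0, -0.0, -1.0]]
ft_force: [1.5, 0.4, -1.0]
grip_width: 0.275
finger_force: 60.0
```

send_rows --moves "0.2 0 -0.001 0 0; 0.2 0 -0.001 0 0; 0.2 0 -0.001 0 0; 0.2 0 0 0 0; 0.2 0 0 0 0"

```text
clock: 13.7
ee_pos: [558.1, -3.6, 174.0]
tcp_rot: [[-0.001, 1.0, -0.0], [1.0, 0.001, 0.0], [0.0, -0.0, -1.0]]
ft_force: [1.6, -0.9, -1.8]
grip_width: 0.275
finger_force: 60.0
```

send_rows --moves "0.2 0 -0.001 0 0; 0.2 0 0 0 0; 0.2 0 0 0 0"

```text
clock: 14.0
ee_pos: [557.1, -3.6, 174.0]
tcp_rot: [[-0.001, 1.0, -0.0], [1.0, 0.001, -0.0], [-0.0, -0.0, -1.0]]
ft_force: [1.4, -0.3, -1.2]
grip_width: 0.276
finger_force: 60.0
```

send_rows --moves "0.2 0 -0.0007 0 0; 0.2 0 0 0 0; 0.2 0 0 0 0"

```text
clock: 14.3
ee_pos: [556.4, -3.6, 173.9]
tcp_rot: [[-0.001, 1.0, -0.0], [1.0, 0.001, 0.0], [0.0, -0.0, -1.0]]
ft_force: [2.8, 0.2, -1.1]
grip_width: 0.275
finger_force: 60.0
```

send_rows --moves "0.2 0 -0.0005 0 0; 0.2 0 0 0 0; 0.2 0 0 0 0"

```text
clock: 14.6
ee_pos: [556.2, -3.6, 174.1]
tcp_rot: [[-0.001, 1.0, 0.001], [1.0, 0.001, -0.0], [-0.0, 0.001, -1.0]]
ft_force: [1.8, -0.2, -2.1]
grip_width: 0.273
finger_force: 60.0
```

send_rows --moves "0.2 0 -0.0005 0 0; 0.2 0 0 0 0; 0.2 0 0 0 0"

```text
clock: 14.9
ee_pos: [555.9, -3.8, 174.2]
tcp_rot: [[-0.0, 1.0, 0.001], [1.0, 0.0, -0.0], [-0.0, 0.001, -1.0]]
ft_force: [3.9, -0.9, -1.9]
grip_width: 0.275
finger_force: 60.0
```

send_rows --moves "0.2 0 -0.0005 0 0; 0.2 0 0 0 0; 0.2 0 0 0 0"

```text
clock: 15.2
ee_pos: [555.6, -3.9, 174.3]
tcp_rot: [[-0.0, 1.0, 0.002], [1.0, 0.0, -0.001], [-0.001, 0.002, -1.0]]
ft_force: [4.7, -0.6, -1.4]
grip_width: 0.274
finger_force: 60.0
```

send_rows --moves "0.2 0 -0.0005 0 0; 0.2 0 0 0 0; 0.2 0 0 0 0"

```text
clock: 15.5
ee_pos: [555.4, -3.8, 174.5]
tcp_rot: [[-0.0, 1.0, 0.003], [1.0, 0.0, -0.001], [-0.001, 0.003, -1.0]]
ft_force: [4.7, -0.9, -2.5]
grip_width: 0.273
finger_force: 60.0
```

send_rows --moves "0.2 0 -0.0006 0 0; 0.2 0 0 0 0; 0.2 0 0 0 0"

```text
clock: 15.8
ee_pos: [555.1, -3.8, 174.7]
tcp_rot: [[-0.0, 1.0, 0.004], [1.0, 0.0, -0.001], [-0.001, 0.004, -1.0]]
ft_force: [6.1, -1.0, -1.6]
grip_width: 0.275
finger_force: 60.0
```

send_rows --moves "0.2 0 -0.0006 0 0; 0.2 0 0 0 0; 0.2 0 0 0 0"

```text
clock: 16.1
ee_pos: [554.7, -3.8, 174.9]
tcp_rot: [[-0.0, 1.0, 0.004], [1.0, 0.0, -0.001], [-0.001, 0.004, -1.0]]
ft_force: [6.2, -0.1, -1.2]
grip_width: 0.273
finger_force: 60.0
```

send_rows --moves "0.2 0 -0.0007 0 0; 0.2 0 0 0 0; 0.2 0 0 0 0"

```text
clock: 16.4
ee_pos: [554.4, -3.8, 175.1]
tcp_rot: [[-0.0, 1.0, 0.005], [1.0, 0.0, -0.001], [-0.001, 0.005, -1.0]]
ft_force: [6.2, -1.3, -2.2]
grip_width: 0.272
finger_force: 60.0
```

Run:
```python
from h import *
s=imaging.snapshot("side")
e=env.sense();print(e["ee_pos"],e["ft_force"],e["torque"])
cv2.imwrite("pics/j.png",cv2.resize(s["frame"][195:250,200:280],None,fx=10,fy=10,interpolation=cv2.INTER_CUBIC))
```

```text
[554.34898258  -3.78730004 175.11807331] [ 6.8544389 -1.1779511 -1.163469 ] [-0.3032094  -2.14901986 -0.00639873]
```

View pics/j.png

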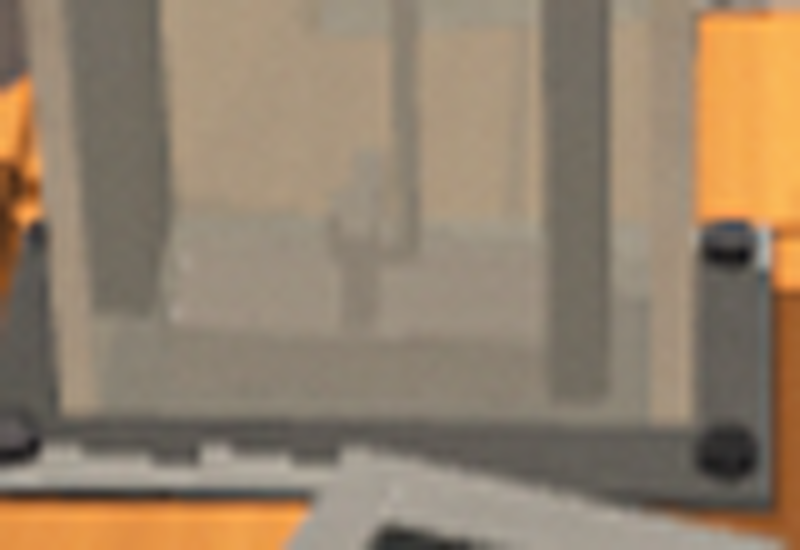

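The side crop shows the gauge's lip end slightly raised: its top edge runs from (185,320) to (540,345). Pulling this high tips it. I'll ease off and let it settle, then press again while bearing down a little through the hook's friction.

send_rows --moves "0.2 0 0.001 0 0; 0.2 0 0.001 0 0; 0.2 0 0.0015 0 0; 0.2 0 0.0015 0 0; 0.2 0 0 0 0"

```text
clock: 16.95
ee_pos: [556.7, -3.4, 173.4]
tcp_rot: [[-0.001, 1.0, -0.003], [1.0, 0.001, 0.001], [0.001, -0.003, -1.0]]
ft_force: [1.7, -0.9, -1.7]
grip_width: 0.275
finger_force: 60.0
```

send_rows --moves "0.2 0 0 -0.001 0; 0.2 0 0 -0.001 0; 0.2 0 -0.002 0 0; 0.2 0 -0.001 0 0; 0.2 0 0 0 0"

```text
clock: 17.45
ee_pos: [555.3, -3.5, 176.5]
tcp_rot: [[-0.0, 1.0, 0.002], [1.0, 0.0, 0.0], [0.0, 0.002, -1.0]]
ft_force: [4.7, -0.2, -1.9]
grip_width: 0.275
finger_force: 60.0
```

send_rows --moves "0.2 0 0 0.001 0; 0.2 0 0 0.001 0; 0.2 0 -0.0005 0.0005 0; 0.2 0 0 0 0; 0.2 0 0 0 0"

```text
clock: 17.95
ee_pos: [555.5, -3.6, 174.6]
tcp_rot: [[-0.0, 1.0, 0.004], [1.0, 0.0, 0.0], [0.0, 0.004, -1.0]]
ft_force: [5.7, 0.9, -0.3]
grip_width: 0.27
finger_force: 60.0
```

send_rows --moves "0.2 0 -0.0007 0.0003 0; 0.2 0 0 0 0; 0.2 0 0 0 0"

```text
clock: 18.25
ee_pos: [555.2, -3.6, 174.6]
tcp_rot: [[-0.0, 1.0, 0.005], [1.0, 0.0, -0.0], [-0.0, 0.005, -1.0]]
ft_force: [6.2, 1.2, -0.5]
grip_width: 0.27
finger_force: 60.0
```

send_rows --moves "0.2 0 -0.0007 0.0003 0; 0.2 0 0 0 0; 0.2 0 0 0 0"

```text
clock: 18.55
ee_pos: [555.0, -3.6, 174.5]
tcp_rot: [[-0.0, 1.0, 0.007], [1.0, 0.0, -0.0], [-0.0, 0.007, -1.0]]
ft_force: [7.0, 1.1, -0.4]
grip_width: 0.274
finger_force: 60.0
```

send_rows --moves "0.2 0 -0.0007 0.0003 0; 0.2 0 0 0 0; 0.2 0 0 0 0"

```text
clock: 18.85
ee_pos: [554.7, -3.6, 174.5]
tcp_rot: [[-0.0, 1.0, 0.008], [1.0, 0.0, -0.0], [-0.0, 0.008, -1.0]]
ft_force: [7.8, 1.0, 0.0]
grip_width: 0.272
finger_force: 60.0
```

send_rows --moves "0.2 0 -0.0004 0.0003 0; 0.2 0 0 0 0; 0.2 0 0 0 0; 0.2 0 0 0 0; 0.2 0 0 0 0"

```text
clock: 19.35
ee_pos: [554.6, -3.6, 174.3]
tcp_rot: [[-0.0, 1.0, 0.009], [1.0, 0.0, -0.0], [-0.0, 0.009, -1.0]]
ft_force: [8.2, 1.2, 0.2]
grip_width: 0.268
finger_force: 60.0
```

send_rows --moves "0.2 0 0 0 0; 0.2 0 0 0 0; 0.2 0 0.0015 0 0; 0.2 0 0.0015 0 0; 0.2 0 0 0 0"

```text
clock: 19.85
ee_pos: [555.6, -3.8, 173.0]
tcp_rot: [[-0.001, 1.0, 0.003], [1.0, 0.001, -0.0], [-0.0, 0.003, -1.0]]
ft_force: [6.2, -0.4, -0.7]
grip_width: 0.276
finger_force: 60.0
```

send_rows --moves "0.2 0 0.001 0 0; 0.2 0 0.0005 0 0; 0.2 0 0 0 0; 0.2 0 0 0 0"

```text
clock: 20.25
ee_pos: [556.0, -3.7, 172.2]
tcp_rot: [[-0.001, 1.0, -0.0], [1.0, 0.001, -0.0], [-0.0, -0.0, -1.0]]
ft_force: [4.7, 0.0, -1.8]
grip_width: 0.272
finger_force: 60.0
```

send_rows --moves "0.2 0 0.001 0 0; 0.2 0 0 0 0; 0.2 0 0 0 0"

```text
clock: 20.55
ee_pos: [556.4, -3.5, 171.8]
tcp_rot: [[-0.001, 1.0, -0.002], [1.0, 0.001, 0.0], [0.0, -0.002, -1.0]]
ft_force: [1.9, 0.8, -1.2]
grip_width: 0.275
finger_force: 60.0
```

send_rows --moves "0.2 0 0.001 0 0; 0.2 0 0 0 0; 0.2 0 0 0 0"

```text
clock: 20.85
ee_pos: [557.0, -3.4, 171.4]
tcp_rot: [[-0.001, 1.0, -0.003], [1.0, 0.001, 0.0], [0.0, -0.003, -1.0]]
ft_force: [-0.8, 0.7, -1.5]
grip_width: 0.272
finger_force: 60.0
```

send_rows --moves "0.2 0 0.0005 0 0; 0.2 0 0 0 0; 0.2 0 0 0 0; 0.2 0 0 -0.002 0; 0.2 0 0 -0.002 0"

```text
clock: 21.35
ee_pos: [558.5, -3.6, 176.4]
tcp_rot: [[-0.001, 1.0, -0.0], [1.0, 0.001, -0.0], [-0.0, -0.0, -1.0]]
ft_force: [-0.5, -0.3, -1.2]
grip_width: 0.276
finger_force: 60.0
```

send_rows --moves "0.2 0 0 -0.002 0; 0.2 0 0 -0.001 0; 0.2 0 0 -0.001 0; 0.2 0 0 0 0; 0.2 0 0 0 0"

```text
clock: 21.85
ee_pos: [558.6, -3.6, 180.0]
tcp_rot: [[-0.001, 1.0, 0.0], [1.0, 0.001, -0.0], [-0.0, 0.0, -1.0]]
ft_force: [0.2, -0.2, -4.1]
grip_width: 0.272
finger_force: 60.0
```

send_rows --moves "0.2 0 0 -0.001 0; 0.2 0 0 -0.001 0; 0.2 0 0 0 0; 0.2 0 0 0 0"

```text
clock: 22.25
ee_pos: [558.2, -3.5, 181.9]
tcp_rot: [[-0.001, 1.0, -0.001], [1.0, 0.001, 0.0], [0.0, -0.001, -1.0]]
ft_force: [0.8, -1.0, -5.0]
grip_width: 0.276
finger_force: 60.0
```

send_rows --moves "0.2 0 0 -0.001 0; 0.2 0 0.0005 -0.001 0; 0.2 0 0.0005 0 0; 0.2 0 0 -0.001 0; 0.2 0 0 0 0"

```text
clock: 22.75
ee_pos: [559.6, -3.5, 185.4]
tcp_rot: [[-0.001, 1.0, 0.0], [1.0, 0.001, -0.0], [-0.0, 0.0, -1.0]]
ft_force: [0.3, 0.2, -5.1]
grip_width: 0.274
finger_force: 60.0
```

send_rows --moves "0.2 0 0 -0.002 0; 0.2 0 0 -0.002 0; 0.2 0 0 -0.002 0; 0.2 0 0 -0.002 0; 0.2 0 0 0 0"

```text
clock: 23.25
ee_pos: [559.8, -3.6, 193.8]
tcp_rot: [[-0.001, 1.0, 0.001], [1.0, 0.001, -0.0], [-0.0, 0.001, -1.0]]
ft_force: [-0.3, -0.3, -5.4]
grip_width: 0.274
finger_force: 60.0
```

send_rows --moves "0.2 0 0 -0.002 0; 0.2 0 0 -0.002 0; 0.2 0 0 -0.002 0; 0.2 0 0 -0.002 0; 0.2 0 0 0 0"

```text
clock: 23.75
ee_pos: [559.8, -3.6, 201.7]
tcp_rot: [[-0.001, 1.0, 0.001], [1.0, 0.001, -0.0], [-0.0, 0.001, -1.0]]
ft_force: [0.6, -0.2, -4.8]
grip_width: 0.272
finger_force: 60.0
```

Run:
```python
from h import *
s=imaging.snapshot("side")
e=env.sense();print(e["ee_pos"],e["ft_force"],e["torque"])
cv2.imwrite("pics/k.png",cv2.resize(s["frame"][185:250,200:280],None,fx=9,fy=9,interpolation=cv2.INTER_CUBIC))
```

```text
[559.70846848  -3.60544815 201.49729152] [ 0.75143014 -0.25580452 -4.92033477] [-0.07904435  0.09081571 -0.03132998]
```

View pics/k.png

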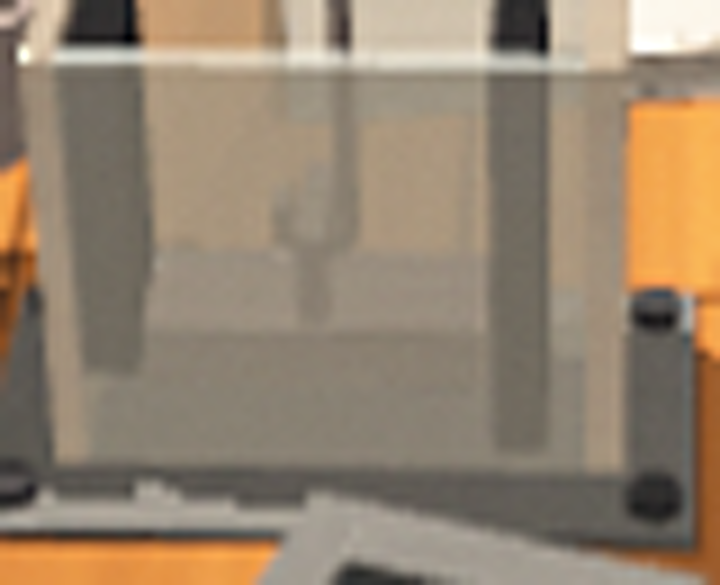

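The side crop shows the gauge hanging level between the jaw and lip, with its top edge at y≈330 and the bar seated in the crook. The force equals the weight alone, so I'll keep drawing it up.

send_rows --moves "0.2 0 0 -0.003 0; 0.2 0 0 -0.004 0; 0.2 0 0 -0.005 0; 0.2 0 0 -0.005 0; 0.2 0 0 -0.005 0"

```text
clock: 24.3
ee_pos: [559.7, -3.6, 223.9]
tcp_rot: [[-0.001, 1.0, 0.0], [1.0, 0.001, -0.0], [-0.0, 0.0, -1.0]]
ft_force: [0.1, 0.1, -5.0]
grip_width: 0.272
finger_force: 60.0
```

send_rows --moves "0.2 0 0 -0.005 0; 0.2 0 0 -0.005 0; 0.2 0 0 -0.005 0; 0.2 0 0 -0.005 0; 0.2 0 0 -0.005 0"

```text
clock: 24.8
ee_pos: [559.5, -3.6, 248.7]
tcp_rot: [[-0.001, 1.0, -0.0], [1.0, 0.001, 0.0], [0.0, -0.0, -1.0]]
ft_force: [0.1, -0.1, -4.1]
grip_width: 0.277
finger_force: 60.0
```

send_rows --moves "0.2 0 0 -0.005 0; 0.2 0 0 -0.005 0; 0.2 0 0 -0.005 0; 0.2 0 0 -0.005 0; 0.2 0 0 -0.005 0"

```text
clock: 25.3
ee_pos: [559.6, -3.6, 273.6]
tcp_rot: [[-0.001, 1.0, -0.0], [1.0, 0.001, -0.0], [-0.0, -0.0, -1.0]]
ft_force: [-0.0, -0.2, -4.9]
grip_width: 0.275
finger_force: 60.0
```

send_rows --moves "0.2 0 0 -0.006 0; 0.2 0 0 -0.006 0; 0.2 0 0 -0.006 0; 0.2 0 0 -0.006 0; 0.2 0 0 -0.006 0"

```text
clock: 25.8
ee_pos: [559.5, -3.6, 303.8]
tcp_rot: [[-0.001, 1.0, 0.0], [1.0, 0.001, -0.0], [-0.0, 0.0, -1.0]]
ft_force: [0.4, -0.9, -5.6]
grip_width: 0.273
finger_force: 60.0
```

send_rows --moves "0.2 0 0 -0.006 0; 0.2 0 0 -0.006 0; 0.2 0 0 -0.006 0; 0.2 0 0 -0.004 0; 0.2 0 0 0 0"

```text
clock: 26.3
ee_pos: [559.9, -3.7, 326.2]
tcp_rot: [[-0.001, 1.0, 0.001], [1.0, 0.001, -0.0], [-0.0, 0.001, -1.0]]
ft_force: [-0.4, 1.0, -4.4]
grip_width: 0.273
finger_force: 60.0
```

send_rows --moves "0.2 -0.005 -0.001 0 0; 0.2 -0.01 -0.002 0 0; 0.2 -0.014 -0.003 0 0; 0.2 -0.014 -0.003 0 0; 0.2 -0.014 -0.003 0 0"

```text
clock: 26.8
ee_pos: [547.2, -62.2, 325.1]
tcp_rot: [[0.0, 1.0, -0.0], [1.0, -0.0, -0.0], [-0.0, -0.0, -1.0]]
ft_force: [0.1, -0.3, -4.8]
grip_width: 0.267
finger_force: 60.0
```

send_rows --moves "0.2 -0.014 -0.003 0 0; 0.2 -0.014 -0.003 0 0; 0.2 -0.014 -0.003 0 0; 0.2 -0.014 -0.003 0 0; 0.2 -0.014 -0.003 0 0"

```text
clock: 27.3
ee_pos: [532.4, -131.8, 325.3]
tcp_rot: [[-0.0, 1.0, 0.0], [1.0, 0.0, -0.0], [-0.0, 0.0, -1.0]]
ft_force: [0.5, 0.4, -4.6]
grip_width: 0.273
finger_force: 60.0
```

send_rows --moves "0.2 -0.014 -0.003 0 0; 0.2 -0.014 -0.003 0 0; 0.2 -0.014 -0.003 0 0; 0.2 -0.014 -0.003 0 0; 0.2 -0.014 -0.003 0 0"

```text
clock: 27.8
ee_pos: [517.4, -201.8, 325.2]
tcp_rot: [[-0.001, 1.0, -0.0], [1.0, 0.001, 0.0], [0.0, -0.0, -1.0]]
ft_force: [-0.0, 0.4, -5.0]
grip_width: 0.272
finger_force: 60.0
```

send_rows --moves "0.2 -0.012 -0.002 0 0; 0.2 -0.007 -0.001 0 0; 0.2 -0.004 -0.001 0 0; 0.2 0 0 0 0; 0.2 0 0 0 0"

```text
clock: 28.3
ee_pos: [513.8, -223.3, 325.3]
tcp_rot: [[-0.001, 1.0, 0.0], [1.0, 0.001, 0.0], [0.0, 0.0, -1.0]]
ft_force: [-0.2, 0.0, -5.2]
grip_width: 0.271
finger_force: 60.0
```

Run:
```python
from h import *
np.set_printoptions(precision=1,suppress=True)
s=imaging.snapshot("side");s1=imaging.snapshot("top")
e=env.sense();print(np.array(e["ee_pos"]),e["ft_force"])
for q in(s,s1):
  for t in["gauge","bail","hook","tray"]:
    for d in pinpoint(q,t)[:3]: print(t,round(d["p"],2),w(q,d["centre"]))
P=cloud(s)
m=(abs(P[...,0]-520)<75)&(P[...,1]<-190)&(P[...,1]>-270)&(P[...,2]>120)&(P[...,2]<185)
v,u=np.nonzero(m);print(m.sum(),P[m].min(0),P[m].max(0),u.min(),u.max(),v.min(),v.max())
```

```text
[ 513.8 -223.1  325.3] [ 0.1  0.3 -5.7]
gauge 0.66 [ 520.4 -222.6  148.4]
gauge 0.55 [570.8  -2.3   1.9]
gauge 0.35 [594.2  -6.1  31.4]
bail 0.97 [ 521.4 -225.9  187.9]
hook 0.56 [596.7  -4.2  32.3]
hook 0.48 [ 522.7 -219.4  190.2]
hook 0.17 [ 526.1 -223.5  152.4]
tray 0.68 [ 295.6 -240.6   -1.5]
tray 0.56 [ 518.9 -224.8    5.1]
gauge 0.85 [ 521.3 -219.5  148.5]
bail 0.55 [ 522.  -222.6  186.6]
tray 0.61 [ 516.2 -219.3   -3.7]
409 [ 478.8 -243.4  149.7] [ 567.6 -199.3  184. ] 240 273 127 140
```

send_rows --moves "0.2 0 0 0.004 0; 0.2 0 0 0.009 0; 0.2 0 0 0.011 0; 0.2 0 0 0.011 0; 0.2 0 0 0.011 0"

```text
clock: 29.3
ee_pos: [513.4, -223.4, 277.6]
tcp_rot: [[-0.001, 1.0, -0.001], [1.0, 0.001, 0.001], [0.001, -0.001, -1.0]]
ft_force: [-0.7, 0.9, -5.2]
grip_width: 0.273
finger_force: 60.0
```

send_rows --moves "0.2 0 0 0.011 0; 0.2 0 0 0.011 0; 0.2 0 0 0.011 0; 0.2 0 0 0.011 0; 0.2 0 0 0.011 0"

```text
clock: 29.8
ee_pos: [513.7, -223.6, 223.4]
tcp_rot: [[-0.001, 1.0, 0.0], [1.0, 0.001, -0.0], [-0.0, 0.0, -1.0]]
ft_force: [0.0, 0.2, -6.3]
grip_width: 0.274
finger_force: 60.0
```

send_rows --moves "0.2 0 0 0.011 0; 0.2 0 0 0.009 0; 0.2 0 0 0.006 0; 0.2 0 0 0.004 0; 0.2 0 0 0.002 0"

```text
clock: 30.3
ee_pos: [513.7, -223.6, 192.0]
tcp_rot: [[-0.001, 1.0, -0.0], [1.0, 0.001, 0.0], [0.0, -0.0, -1.0]]
ft_force: [-0.5, 0.0, -5.0]
grip_width: 0.27
finger_force: 60.0
```

send_rows --moves "0.2 0 0 0.002 0; 0.2 0 0 0.002 0; 0.2 0 0 0.002 0; 0.2 0 0 0.001 0; 0.2 0 0 0 0"

```text
clock: 30.8
ee_pos: [513.6, -223.5, 185.2]
tcp_rot: [[-0.001, 1.0, -0.0], [1.0, 0.001, 0.0], [0.0, -0.0, -1.0]]
ft_force: [-0.6, -0.4, -5.2]
grip_width: 0.273
finger_force: 60.0
```

send_rows --moves "0.2 0 0 0.001 0; 0.2 0 0 0.001 0; 0.2 0 0 0.001 0; 0.2 0 0 0.001 0; 0.2 0 0 0 0"

```text
clock: 31.3
ee_pos: [513.6, -223.5, 181.0]
tcp_rot: [[-0.001, 1.0, -0.0], [1.0, 0.001, 0.0], [0.0, -0.0, -1.0]]
ft_force: [0.2, 1.0, -4.8]
grip_width: 0.269
finger_force: 60.0
```

send_rows --moves "0.2 0 0 0.001 0; 0.2 0 0 0.001 0; 0.2 0 0 0.001 0; 0.2 0 0 0.001 0; 0.2 0 0 0 0"

```text
clock: 31.8
ee_pos: [514.1, -223.9, 177.8]
tcp_rot: [[-0.001, 1.0, 0.001], [1.0, 0.001, -0.001], [-0.001, 0.001, -1.0]]
ft_force: [0.2, 0.1, -2.2]
grip_width: 0.273
finger_force: 60.0
```

send_rows --moves "0.2 0 0 0.001 0; 0.2 0 0 0.001 0; 0.2 0 0 0.002 0; 0.2 0 0 0 0; 0.2 0 0 0 0"

```text
clock: 32.3
ee_pos: [513.6, -223.6, 173.1]
tcp_rot: [[-0.001, 1.0, -0.0], [1.0, 0.001, 0.0], [0.0, -0.0, -1.0]]
ft_force: [-0.2, -0.1, -1.2]
grip_width: 0.276
finger_force: 60.0
```

send_rows --moves "0.2 0 0 0.003 0; 0.2 0 0 0.0025 0; 0.2 0 0 0.002 0; 0.2 0 0 0 0; 0.2 0 0 0 0"

```text
clock: 32.8
ee_pos: [513.7, -223.6, 165.7]
tcp_rot: [[-0.0, 1.0, -0.0], [1.0, 0.0, 0.0], [0.0, -0.0, -1.0]]
ft_force: [0.3, -1.1, -1.6]
grip_width: 0.273
finger_force: 60.0
```

send_rows --moves "0.2 0 -0.003 0 0; 0.2 0 -0.004 0 0; 0.2 0 -0.006 0 0; 0.2 0 -0.006 0 0; 0.2 0 -0.006 0 0"

```text
clock: 33.3
ee_pos: [488.1, -223.6, 165.8]
tcp_rot: [[-0.0, 1.0, 0.0], [1.0, 0.0, -0.0], [-0.0, 0.0, -1.0]]
ft_force: [-0.9, 0.9, -1.9]
grip_width: 0.275
finger_force: 60.0
```

send_rows --moves "0.2 0 -0.006 0 0; 0.2 0 -0.004 0 0; 0.2 0 0 0 0; 0.2 0 0 0 0"

```text
clock: 33.7
ee_pos: [478.7, -223.7, 165.9]
tcp_rot: [[-0.0, 1.0, 0.0], [1.0, 0.0, -0.0], [-0.0, 0.0, -1.0]]
ft_force: [0.3, -0.5, -1.8]
grip_width: 0.274
finger_force: 60.0
```

Run:
```python
from h import *
np.set_printoptions(precision=1,suppress=True)
s=imaging.snapshot("side");s1=imaging.snapshot("top")
e=env.sense();print(np.array(e["ee_pos"]),e["ft_force"])
for q in(s,s1):
  for t in["gauge","bail","hook"]:
    for d in pinpoint(q,t)[:3]: print(t,round(d["p"],2),w(q,d["centre"]))
```

```text
[ 478.8 -223.7  165.8] [-0.6 -0.4 -2.5]
gauge 0.65 [ 522.4 -226.3    3.8]
gauge 0.6 [592.   -3.6  34.7]
bail 0.67 [ 518.3 -225.5   43.7]
bail 0.26 [385.9 127.3   3.2]
bail 0.23 [702.6 147.1   5.1]
hook 0.67 [ 487.1 -219.2   31.9]
gauge 0.82 [ 523.3 -219.     2.7]
bail 0.63 [ 520.6 -220.2   38.1]
hook 0.17 [ 518.6 -221.8   -2.1]
```

The gauge stayed put, unhooked, at about (522,-222) in the tray. I'm lifting the picker and taking it back to the stand.

send_rows --moves "0.2 0 0 -0.015 0; 0.2 0 0 -0.025 0; 0.2 0 0 -0.03 0; 0.2 0 0 -0.03 0; 0.2 0 0 -0.03 0"

```text
clock: 34.6
ee_pos: [478.7, -223.6, 298.3]
tcp_rot: [[-0.001, 1.0, 0.001], [1.0, 0.001, -0.001], [-0.001, 0.001, -1.0]]
ft_force: [0.5, 0.2, -1.5]
grip_width: 0.276
finger_force: 60.0
```

send_rows --moves "0.2 0.02 0.001 0 0; 0.2 0.04 0.0023 0 0; 0.2 0.04 0.0023 0 0; 0.2 0.04 0.0023 0 0; 0.2 0.04 0.0023 0 0"

```text
clock: 35.1
ee_pos: [488.8, -42.2, 297.2]
tcp_rot: [[-0.0, 1.0, 0.002], [1.0, 0.0, -0.001], [-0.001, 0.002, -1.0]]
ft_force: [0.2, 0.0, -1.7]
grip_width: 0.271
finger_force: 60.0
```

send_rows --moves "0.2 0.04 0.0023 0 0; 0.2 0.04 0.0023 0 0; 0.2 0.04 0.0023 0 0; 0.2 0.04 0.0023 0 0; 0.2 0.04 0.0023 0 0"

```text
clock: 35.6
ee_pos: [500.2, 158.1, 297.3]
tcp_rot: [[-0.001, 1.0, 0.002], [1.0, 0.001, 0.0], [0.0, 0.002, -1.0]]
ft_force: [0.5, -0.0, -1.2]
grip_width: 0.272
finger_force: 60.0
```

send_rows --moves "0.2 0.04 0.0023 0 0; 0.2 0.03 0.0018 0 6; 0.2 0 0 0 6; 0.2 0 0 0 6; 0.2 0 0 0 0"

```text
clock: 36.1
ee_pos: [504.3, 226.8, 296.9]
tcp_rot: [[0.308, 0.951, 0.001], [0.951, -0.308, 0.0], [0.001, 0.001, -1.0]]
ft_force: [-0.2, 0.8, -1.5]
grip_width: 0.27
finger_force: 60.0
```

send_rows --moves "0.2 0 0 0 0; 0.2 0 0 0 0"

```text
clock: 36.3
ee_pos: [504.4, 226.2, 296.3]
tcp_rot: [[0.308, 0.952, 0.001], [0.952, -0.308, 0.0], [0.0, 0.001, -1.0]]
ft_force: [0.6, 0.5, -2.1]
grip_width: 0.274
finger_force: 60.0
```

send_rows --moves "0.2 0.0098 -0.0026 0 0; 0.2 0.0098 -0.0025 0 0; 0.2 0 0 0 0; 0.2 0 0 0 0; 0.2 0 0 0 0"

```text
clock: 36.8
ee_pos: [505.4, 246.7, 295.7]
tcp_rot: [[0.308, 0.951, -0.0], [0.951, -0.308, -0.0], [-0.0, -0.0, -1.0]]
ft_force: [-0.0, -0.4, -2.2]
grip_width: 0.269
finger_force: 60.0
```

Run:
```python
from h import *
np.set_printoptions(precision=1,suppress=True)
s=imaging.snapshot("side");s1=imaging.snapshot("top")
e=env.sense();print(np.array(e["ee_pos"]),e["ft_force"])
for q in(s,s1):
  for t in["picker","hook","rest","gauge"]:
    for d in pinpoint(q,t)[:2]: print(t,round(d["p"],2),w(q,d["centre"]))
```

```text
[505.4 246.5 295.7] [ 0.7  0.3 -1.7]
picker 0.8 [508.9 247.8 284.4]
hook 0.9 [513.8 247.5 164.5]
hook 0.66 [ 685.8 -137.     1.7]
rest 0.56 [503.4 245.4 138. ]
gauge 0.63 [569.1  -4.3   0.6]
picker 0.75 [507.3 245.2 274.3]
hook 0.41 [512.3 243.4 158.1]
hook 0.19 [ 728.  -276.8   -5.2]
rest 0.93 [501.  245.3 137.3]
gauge 0.75 [ 521.6 -217.8    1.9]
```

send_rows --moves "0.2 0 0 0.01 0; 0.2 0 0 0.015 0; 0.2 0 0 0.02 0; 0.2 0 0 0.02 0; 0.2 0 0 0.02 0"

```text
clock: 37.8
ee_pos: [504.6, 246.4, 208.3]
tcp_rot: [[0.309, 0.951, -0.002], [0.951, -0.309, -0.0], [-0.001, -0.002, -1.0]]
ft_force: [1.0, 0.1, -2.7]
grip_width: 0.275
finger_force: 60.0
```

send_rows --moves "0.2 0 0 0.02 0; 0.2 0 0 0.015 0; 0.2 0 0 0.01 0; 0.2 0 0 0.005 0; 0.2 0 0 0 0"

```text
clock: 38.3
ee_pos: [505.2, 246.6, 160.2]
tcp_rot: [[0.309, 0.951, -0.001], [0.951, -0.309, -0.0], [-0.0, -0.001, -1.0]]
ft_force: [-0.6, 0.3, -2.0]
grip_width: 0.269
finger_force: 60.0
```

send_rows --moves "0.2 0 0 0.003 0; 0.2 0 0 0.001 0; 0.2 0 0 0.001 0; 0.2 0 0 0 0; 0.2 0 0 0 0"

```text
clock: 38.8
ee_pos: [505.5, 246.6, 156.0]
tcp_rot: [[0.308, 0.951, 0.0], [0.951, -0.308, 0.0], [0.0, 0.0, -1.0]]
ft_force: [-1.4, 1.0, -1.6]
grip_width: 0.275
finger_force: 60.0
```

send_rows --moves "0.2 0 0 0.001 0; 0.2 0 0 0.001 0; 0.2 0 0 0 0; 0.2 0 0 0 0"

```text
clock: 39.2
ee_pos: [505.4, 246.6, 153.7]
tcp_rot: [[0.308, 0.951, -0.0], [0.951, -0.308, -0.0], [-0.0, -0.0, -1.0]]
ft_force: [-0.3, -1.1, -1.2]
grip_width: 0.273
finger_force: 60.0
```

send_rows --moves "0.2 0 0 0.0005 0; 0.2 0 0 0 0; 0.2 0 0 0 0"

```text
clock: 39.5
ee_pos: [505.5, 246.6, 153.5]
tcp_rot: [[0.308, 0.951, 0.0], [0.951, -0.308, 0.0], [0.0, 0.0, -1.0]]
ft_force: [0.0, -0.2, -0.3]
grip_width: 0.276
finger_force: 60.0
```

send_rows --moves "0.6 0 0 0 0; 0.8 0 0 0 0; 0.9 0 0 0 0; 0.9 0 0 0 0; 0.9 0 0 0 0" --newtons 10

```text
clock: 40.0
ee_pos: [505.5, 246.6, 153.3]
tcp_rot: [[0.308, 0.951, 0.0], [0.951, -0.308, 0.0], [0.0, 0.0, -1.0]]
ft_force: [0.5, 0.5, 0.1]
grip_width: 0.664
finger_force: 0.0
```

send_rows --moves "0.9 0 0 0 0; 0.9 0 0 0 0; 0.9 0 0 -0.01 0; 0.9 0 0 -0.03 0; 0.9 0 0 -0.04 0"

```text
clock: 40.5
ee_pos: [504.2, 246.2, 232.8]
tcp_rot: [[0.309, 0.951, -0.004], [0.951, -0.309, -0.001], [-0.002, -0.004, -1.0]]
ft_force: [-0.1, 0.6, -0.1]
grip_width: 0.899
finger_force: 0.0
```

send_rows --moves "0.9 0 0 -0.04 0; 0.9 0.01 -0.04 -0.02 0; 0.9 0.01 -0.04 0 0; 0.9 0.01 -0.04 0 0; 0.9 0 0 0 0"

```text
clock: 41.0
ee_pos: [397.8, 314.1, 294.7]
tcp_rot: [[0.304, 0.953, 0.001], [0.953, -0.304, 0.002], [0.002, 0.001, -1.0]]
ft_force: [1.6, 0.4, -0.5]
grip_width: 0.899
finger_force: 0.0
```

Run:
```python
from h import *
np.set_printoptions(precision=1,suppress=True)
s=imaging.snapshot("side");s1=imaging.snapshot("top")
e=env.sense();print(np.array(e["ee_pos"]),e["ft_force"],e["grip_width"])
for q in(s,s1):
  for t in["picker","hook","gauge","bail"]:
    for d in pinpoint(q,t)[:2]: print(t,round(d["p"],2),w(q,d["centre"]))
cv2.imwrite("pics/z.png",np.hstack([cv2.resize(s["frame"][140:350,160:380],(400,382)),cv2.resize(s1["frame"][110:250,110:400],(400,193)) if 0 else cv2.copyMakeBorder(cv2.resize(s1["frame"][100:260,110:400],(400,221)),0,161,0,0,cv2.BORDER_CONSTANT)]))
```

```text
[400.4 312.4 294.1] [0.5 0.7 0.5] 0.900887317066258
picker 0.63 [506.9 247.4 144.2]
hook 0.6 [513.2 248.9  22.1]
hook 0.38 [ 730.5 -278.1    1.2]
gauge 0.56 [ 522.  -224.     4.9]
bail 0.51 [ 522.8 -224.3   41.3]
picker 0.71 [502.7 244.7 134.9]
picker 0.71 [501.1 246.8 136.1]
hook 0.49 [510.5 244.   17.9]
gauge 0.56 [ 520.7 -220.8    0.9]
bail 0.97 [ 520.3 -223.    39.6]
bail 0.4 [ 689.4 -140.5   -0.3]
```

View pics/z.png

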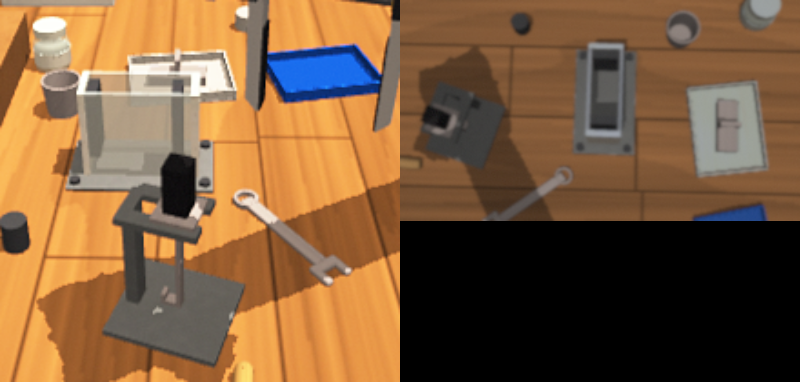

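The final views show the gauge flat in the aluminium tray at (727,125), the throat empty, and the picker upright in its stand at (180,200). Nothing else has moved.

```bash
python3 -c "
from workcell import env
print(env.finish_job())"
```

```text
the job is handed in; nothing more can be done
None
```

The job is handed in at about 41 s of the 72 s limit: the gauge lies flat and unhooked in the aluminium tray and the picker hangs upright in its stand; on the first press it tipped slightly at about 6–7 N, so I let it settle and pressed again at about 8 N, and it came up level.

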